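# Line up the cover hinge for its pin

### The job

The polisher's cover hinge is being pinned: seat the base leaf (the block with two knuckles) flat and square in the pocket of the aluminium nest, its knuckles at the side of the dark cradle, on the pin's line, and let go of it. Then take the strap leaf (the angle piece with one knuckle), lower its knuckle between the base leaf's two so that the bores line up for the pin, the strap reaching out over the edge of the nest, and finish while still holding it there, level and without pressing hard. Do not push the other things on the bench about.

Things in the scene. Friction and masses are not known exactly. Their poses are not given: they have to be found in the camera images.
- base_leaf_mid (a point): Middle of the base leaf's plate, half-way up (8.5 mm over its underside). Plain steel leaf, 0.2 kg, lying flat: plate 34 (x) x 54 (y) x 17 mm high with two knuckles at its +x edge. It reaches from 18 mm behind this point to 39 mm ahead. x points to the knuckles, y along the hinge line, z up. Can be taken across its 54 mm sides.
- base_leaf_bore (a point): Middle of the base leaf's hinge line, in the open 24 mm gap between its knuckles: 30 mm ahead (+x) of base_leaf_mid, 9 mm over the underside; same axes. Each knuckle: 18 mm diameter, 15 mm long, level with the plate's side and underside, rims bevelled 1.5 mm (3 mm in radius), 8 mm bore along y.
- base_leaf: The base leaf, 57 x 54 x 18 mm over all; origin on its underside, under the middle of the plate. In the pocket only its part from 5.5 mm over the underside upwards stands free above the rim.
- strap_leaf_grip (a point): On the strap leaf's upright end plate: its middle, 34 mm over the leaf's underside. Plain steel angle piece, 0.18 kg. End plate 10 mm thick (x), 28 wide (y), 50 high; can be taken across the 10 mm above the strap, whose top is 18 mm over the underside. x points from knuckle to end plate, y along the hinge line, z up.
- strap_leaf_bore (a point): Centre of the strap leaf's one knuckle (18 mm diameter, 19 mm long along y, rims bevelled 1.5 mm (3 mm in radius), 8 mm bore): 9 mm over the leaf's underside, 61 mm behind (-x) and 25 mm below strap_leaf_grip; same axes.
- strap_leaf: The strap leaf, 75 x 28 x 50 mm, resting on its knuckle and the foot of its end plate; between them a strap, 16 mm wide at the knuckle, then 22, from 9.5 to 18 mm over the underside. Origin on the underside, 33 mm from the hinge line. Let go in the cradle, its end plate sinks.
- nest: Pinning nest: aluminium fixture fixed to the bench, 90 x 90 x 24.5 mm; origin under the centre of its pocket. The pocket in its top is 58.7 (x) x 56.4 (y) x 5.5 mm deep, mouth bevelled (2.5 wide, 4 deep) but at +x: it takes the base leaf flat, knuckles to +x, with 1.2 mm play a side. x points to the cradle, y along the hinge line, z up.
- nest_seat (a point): On the pocket floor, 19 mm over the bench, where the middle of the base leaf's plate belongs (seated, base_leaf_mid is 8.5 mm above it). Axes as the nest's. The cradle, two dark sloping cheeks 16 mm wide (y), 6.5 high, stands on the floor below the hinge line, inside the base leaf's gap: the strap leaf's knuckle lies on the floor between them, 1.3 mm play a side.
- nest_axis (a point): Middle of the nest's hinge line, where both leaves' bores belong: 28 mm over the bench, 30 mm ahead (+x) of nest_seat; axes as the nest's. The nest ends 25.5 mm ahead; the strap leaf reaches out over that edge, end plate in the air. On the -y side a guide 37 mm high, 44 to 62 mm out, holds the 6 mm hinge pin (fixed), nose at 34.5, knob at 80 mm.
- oil_bottle: Bystander: small white oil bottle with a red pointed cap, 42 x 41 x 121, at the back near the vice; origin under its centre
- tape_masking: Bystander: roll of masking tape lying flat, 96 across, 25 high; origin under its centre
- hex_key: Bystander: black L-shaped hexagon key lying flat, 93 x 31, 5 high, near the front edge; origin under its middle
- screwdriver_small: Bystander: small screwdriver with an orange handle, 100 long, 12 high, behind the work; origin under its middle
- spanner_13: Bystander: combination spanner, 205 long, 12 high, to the right behind the work; origin under its middle
- magnet_pot: Bystander: pot magnet: red disc with a small black knob on top, 32 across, 27 high, behind the work; origin under its centre
Things that resemble listed ones, but are neither listed nor needed, are in the scene too. Leave any brown or pink look-alike of the base_leaf alone.

How it is judged:
By the outcome, as a careful person would: the job done as asked, in the order asked, and still so for the second after the job is handed in, while the arm keeps its last pose, push and grip.
It also fails if it takes over 48 s, if anything falls off the work surface, if the arm or the gripper's body presses on something with over 40 N, if the wrist force passes 120 N, or if a joint passes its speed limit or range.

### The arm

A 7-joint arm with a two-finger parallel gripper is mounted at the origin on a cart in front of the work surface, level with it; the furniture and walls round the work are solid. World frame = base frame: x ahead of the robot, y to its left, z up, the work surface at z = 0. Lengths are in m, angles in rad, forces in N, time in s.
With the tool pointing down it reaches from about 0.35 to 0.775 m from the base axis. Payload 3.1 kg.
Tool frame: the origin (TCP) lies on the centre line of the jaws, within the pads' length; the fingertips stand 22 mm ahead of it and the grasp point (between the pads) lies 3 mm ahead of it; z points along the fingers, y is the direction in which the jaws open and shut (so a half turn about z gives the same grasp; the last joint's range is limited). The gripper opens to 85 mm and grips with 20 to 120 N. Pads are 22 mm wide; open, the fingers measure 114 mm over their backs; the gripper's body (76 mm by 85 mm) begins 54 mm behind the grasp point. The pads swing forward as they close: fully open they stand 13 mm farther back than shut.
Start: joints at [-1.329, 0.311, 0.014, 1.512, -0.004, 1.319, -0.027], TCP at [0.154, 0.528, 0.253] pointing down, gripper open.
Joint ranges: [-2.7, 2.7], [-0.3, 1.91], [-1.27, 1.3], [0.12, 2.57], [-1.44, 4.58], [0.2, 2.03], [-3.05, 3.05]. Speed limits (rad/s): [2.79, 2.79, 3.14, 3.14, 3.14, 3.14, 3.14].

### API

Orientations are given as a rotation vector (axis times angle).
In Python, from plant import get_obs, read_camera, calibration, sign_off, silhouettes, landmark_of gives the robot as it stands.
- The arm moves only by the tool carry_out, never from a script. Its argument "series" is a list of rows, each a list of 3 entries, a list of its own where there are three numbers: the closure, from -1 (fully open) to 1 (shut), so that 0 is half open, then the shift along the tool's x, y, z as a fraction of full scale, then the turn about the tool's z as a fraction of full scale. In form: [[jaw, [x, y, z], turn], ...]. A call has 1 to 5 rows; each row is the pose to reach, as a shift and turn from the pose commanded when the call began, along the tool's axes at that moment; what a row does not reach only later rows make up. Full scale, the value 1, is 0.4 m for a shift and 90 degrees for a turn. A row lasts 1/12 s, in which the tool goes at most 41.7 mm and 7.16 degrees, less where a joint would pass 70% of its speed; a pose out of reach is approached as far as the arm can. A call with a number of a shift or a turn outside -1 to 1 is refused whole. A call with a gripper value outside its range is refused whole. The fingers move at their own pace and stop on an object; "force" is the grip in N (left out, the last holds). Time passes only in rows, so rows that repeat a pose let the fingers close. It gives the time, the measured TCP pose, the force and the opening at its end, in the units of the state.
- get_obs(): the state, without advancing time (a new reading comes with each control period).
- read_camera(name): name is "scene" or "side" or "wrist"; returns the picture (420x560x3 uint8, red, green, blue); there is no depth.
- calibration(name): a dict with "mtx" (3x3 intrinsics, pixels), "rvec" (rotation vector, rad) and "tvec" (3), from world to camera coordinates, as OpenCV has them; the wrist camera has in their place "T_tool_cam" (4x4, takes a point from camera to tool coordinates, whose origin is the TCP and whose axes are the flange's). Camera axes: x right, y down, z forward; pixel columns grow to the right and rows downward; lengths in m; the calibration is good to about 2 mm. A picture is of the moment at which its call begins: read the wrist's pose just before it. calibration takes no time and is no camera call.
- sign_off(): hands the job in, once; it reports no verdict.
Trained networks look in the newest picture that a camera, given by its name, has taken for a name from the list of things; names that differ only in an ending like _2 or _b are one class to them, and where a whole thing is asked for, a point or a joint stands for the part that bears it (a point fixed in the world has none). Each returns a list of dicts, best first, with "conf" (0 to 1); they miss things now and then, are a little off and sometimes report something else, mostly with a low value. They report only what shows in the picture. A call takes as long as a camera call. They do not tell look-alikes from the thing itself.
- silhouettes(camera, query): "pixels" (420x560 bool, what is visible of it) and "at" ([column, row] in pixels, amid what is visible of it).
- landmark_of(camera, query): "at" ([column, row] in pixels: a listed point, or the origin of a listed thing).
The state is a dict: "t": time; "q": joint angles; "joint_vel": joint speeds; "tau": joint torques, N m; "position": TCP position; "orientation": TCP orientation; "force": force on the tool from outside, world axes, zero at the start; "moment": the same for the moment, N m; "finger_gap": finger opening in m.
Only numpy, scipy, OpenCV 4.12 (cv2) and the standard library are available. Lean on these libraries where they do the work, as an engineer would, in place of code of your own. Each camera call takes 0.05 s, during which the arm holds its last target. There are 200 camera calls.

## Working session

There is one attempt and no reset: what is moved stays moved. The work goes in short steps, Python scripts to look and compute and a tool call to move; the robot and the scene stay as the last step left them, time stands still between calls to the robot, and variables do not carry over. Pictures are saved under pics/ and viewed, about 8 in all and at most 12, crops included, and the job is handed in when it is done.

Besides the shell and the picture viewer there is one more tool, called after ">>>" by a JSON object that holds its "api" and its "payload", one argument or row to a line. carry_out: Moves the arm, as the interface text tells. Shift numbers are shares of 0.4 m and turn numbers shares of 90 degrees, none past 1 either way. Its arguments: {"type":"object","properties":{"series":{"type":"array","items":{"type":"array"}},"force":{"type":"number"}},"required":["series"]}

```bash
ls; mkdir -p pics; python3 - <<'E'
from plant import *
import cv2,numpy as np
print(get_obs())
for c in ["scene","side","wrist"]:
    im=read_camera(c); cv2.imwrite(f"pics/{c}0.png",im[:,:,::-1]); print(c,calibration(c))
    for q in ["base_leaf_mid","base_leaf_bore","strap_leaf_grip","strap_leaf_bore","nest_seat","nest_axis"]:
        print(q,[(np.round(d["at"],1).tolist(),round(d["conf"],2)) for d in landmark_of(c,q)])
a=cv2.imread("pics/scene0.png");b=cv2.imread("pics/side0.png")
E
```

```text
pics
{'t': 0.0, 'q': array([-1.32871104,  0.31173715,  0.01398783,  1.51306246, -0.00438035,
        1.31921881, -0.02717646]), 'joint_vel': array([-1.15214524e-04, -4.60191879e-04,  4.71947859e-04, -1.81086540e-03,
        9.26988633e-04, -1.52634814e-03,  9.19487059e-05]), 'tau': array([-5.31841524e-04, -3.79909623e+01,  1.45845283e-01, -2.30586433e+01,
        1.22454131e-02,  1.38520973e-02,  5.48966398e-06]), 'position': array([0.15379409, 0.52734447, 0.25221255]), 'orientation': array([-0.44407281, -3.10982026,  0.00374583]), 'force': array([ 0.45876091, -1.00607507, -0.1306343 ]), 'moment': array([ 0.01112766, -0.00314702, -0.01348763]), 'finger_gap': 0.08501978674050235}
scene {'mtx': array([[478.75494956,   0.        , 279.4182735 ],
       [  0.        , 478.75494956, 208.15484054],
       [  0.        ,   0.        ,   1.        ]]), 'rvec': array([ 2.04387941, -0.92239947,  0.48518217]), 'tvec': array([-0.22366434,  0.38337861,  1.17215969])}
base_leaf_mid [([323.0, 283.1], 0.77), ([232.3, 227.8], 0.66), ([258.1, 234.4], 0.56)]
base_leaf_bore [([260.3, 243.0], 0.65), ([32
[... 842 characters left out ...]
0.19)]
nest_seat [([321.9, 205.6], 0.91)]
nest_axis [([313.4, 204.0], 0.97)]
wrist {'mtx': array([[323.01530241,   0.        , 280.4301705 ],
       [  0.        , 323.01530241, 215.34503074],
       [  0.        ,   0.        ,   1.        ]]), 'T_tool_cam': array([[ 3.95176449e-04, -9.61415060e-01, -2.75101666e-01,
         6.90886325e-02],
       [ 9.99999377e-01,  6.67227765e-04, -8.95329437e-04,
         1.52313975e-04],
       [ 1.04433867e-03, -2.75101140e-01,  9.61414724e-01,
        -1.20946331e-01],
       [ 0.00000000e+00,  0.00000000e+00,  0.00000000e+00,
         1.00000000e+00]])}
base_leaf_mid []
base_leaf_bore []
strap_leaf_grip []
strap_leaf_bore []
nest_seat []
nest_axis []
```

```bash
python3 - <<'E'
import cv2
a=cv2.imread("pics/scene0.png")[180:380,150:450]
cv2.imwrite("pics/sc1.png",cv2.resize(a,(800,533),interpolation=cv2.INTER_CUBIC))
a=cv2.imread("pics/side0.png")[130:380,190:430]
cv2.imwrite("pics/sd1.png",cv2.resize(a,(576,600),interpolation=cv2.INTER_CUBIC))
E
cat > h.py <<'E'
import numpy as np,cv2
from plant import *
from scipy.spatial.transform import Rotation as R
def cam(name,obs=None):
    c=calibration(name)
    if name!="wrist": return c["mtx"],cv2.Rodrigues(c["rvec"])[0],np.array(c["tvec"])
    o=obs or get_obs(); T=np.eye(4);T[:3,:3]=R.from_rotvec(o["orientation"]).as_matrix();T[:3,3]=o["position"]
    W=np.linalg.inv(T@c["T_tool_cam"]); return c["mtx"],W[:3,:3],W[:3,3]
def ray(px,C):
    K,Rm,t=C; return -Rm.T@t, Rm.T@np.linalg.inv(K)@np.array([px[0],px[1],1.])
def onz(px,z,C):
    o,d=ray(px,C); return o+d*(z-o[2])/d[2]
def proj(P,C):
    K,Rm,t=C; p=(K@(Rm@np.atleast_2d(P).T+t[:,None])).T; return p[:,:2]/p[:,2:]
E
python3 - <<'E'
from h import *
S=cam("scene");D=cam("side")
for n,z,a,b in [("mid",.0085,[(323,283.1),(232.3,227.8),(258.1,234.4)],[(310.2,241.8),(231.3,354.8),(307.8,258),(348.4,192)]),
 ("bore",.009,[(260.3,243),(323.1,294.7),(239,225)],[(304.4,257.3),(360.2,196.6),(236.5,363.6),(316.9,235.1)]),
 ("sgrip",.034,[(382.1,294.9)],[(347.6,166.4)]),("sbore",.009,[(359.7,302.2),(368.2,238.1)],[(359.5,180.2),(276.8,225.3),(277.2,181.8)]),
 ("seat",.019,[(314.3,254.3)],[(321.9,205.6)]),("axis",.028,[(315,246.3)],[(313.4,204)])]:
    print(n,"scene",[onz(p,z,S)[:2].round(3).tolist() for p in a],"side",[onz(p,z,D)[:2].round(3).tolist() for p in b])
E
```

```text
mid scene [[0.438, -0.083], [0.443, 0.298], [0.475, 0.211]] side [[0.47, 0.202], [0.475, 0.67], [0.448, 0.276], [0.456, -0.11]]
bore scene [[0.448, 0.175], [0.401, -0.111], [0.469, 0.292]] side [[0.458, 0.278], [0.412, -0.097], [0.452, 0.688], [0.464, 0.164]]
sgrip scene [[0.488, -0.247]] side [[0.501, -0.235]]
sbore scene [[0.446, -0.205], [0.701, -0.07]] side [[0.446, -0.201], [0.591, 0.165], [0.698, -0.078]]
seat scene [[0.511, 0.006]] side [[0.501, 0.021]]
axis scene [[0.534, 0.022]] side [[0.524, 0.036]]
```

View pics/sc1.png

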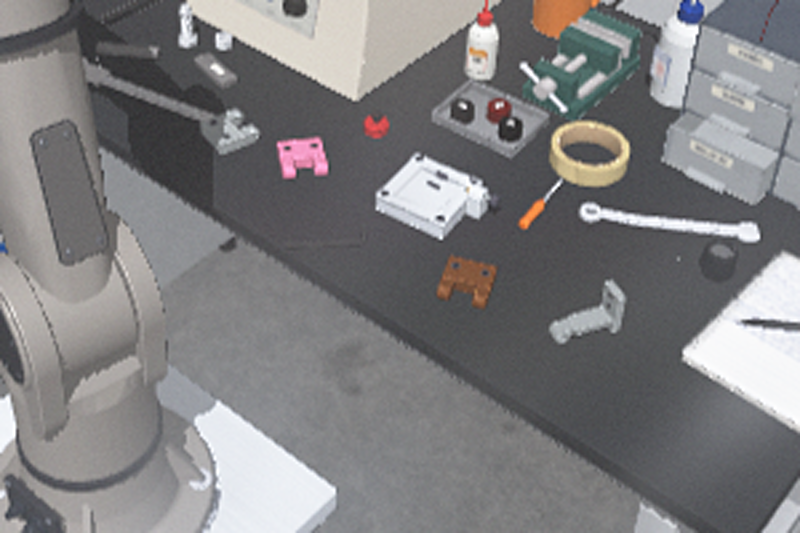

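View pics/sd1.png

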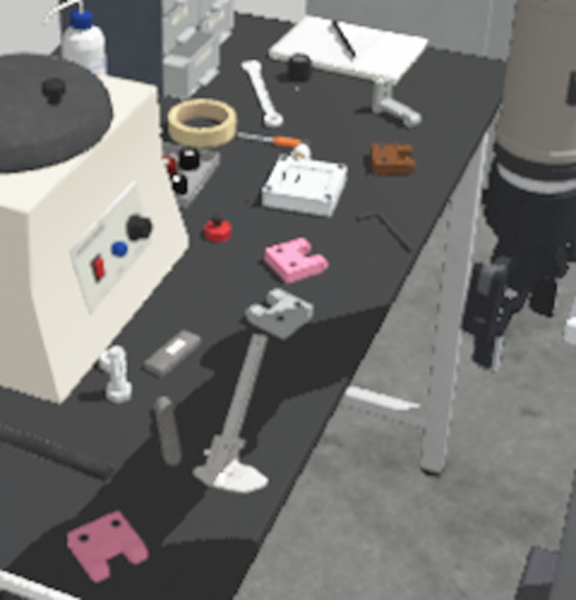

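```bash
cat >> h.py <<'E'
def goto(pos,yaw=None,o=None):
    # yaw: world direction of tool x (deg)
    o=o or get_obs(); M=R.from_rotvec(o["orientation"]).as_matrix()
    s=M.T@(np.array(pos)-o["position"])/0.4
    cur=np.degrees(np.arctan2(M[1,0],M[0,0]))
    out="shift "+str(s.round(4).tolist())+" yaw %.2f tilt %.2f deg"%(cur,np.degrees(np.arccos(-M[2,2])))
    if yaw is not None:
        d=(yaw-cur+180)%360-180; out+=" turn %.4f (half %.4f)"%(-d/90,-((d+90)%180-90)/90)
    print(out)
E
python3 - <<'E'
from h import *
goto([.447,.287,.25],180)
E
```

```text
shift [-0.872, -0.3734, 0.0083] yaw 163.74 tilt 0.00 deg turn -0.1806 (half -0.1806)
```

>>> {"api": "carry_out", "payload": {
  "series": [
    [-1,[-0.1,-0.04,0],0],
    [-1,[-0.2,-0.08,0],0],
    [-1,[-0.29,-0.12,0],0],
    [-1,[-0.38,-0.16,0],0],
    [-1,[-0.46,-0.2,0],0]
  ],
  "force": 40
}}

```text
t: 1.47
position: [0.3105, 0.3976, 0.2535]
orientation: [0.447, 3.108, 0.0]
force: [0.4, 0.3, -0.3]
finger_gap: 0.0855
```

>>> {"api": "carry_out", "payload": {
  "series": [
    [-1,[-0.09,-0.04,0],0],
    [-1,[-0.18,-0.08,0],0],
    [-1,[-0.28,-0.12,0],0],
    [-1,[-0.38,-0.16,0],0],
    [-1,[-0.41,-0.17,0],0]
  ]
}}

```text
t: 1.88
position: [0.4522, 0.2817, 0.2537]
orientation: [0.459, 3.103, -0.005]
force: [0.6, -0.4, -0.4]
finger_gap: 0.0855
```

```bash
cat > look.py <<'E'
import sys
from h import *
tag=sys.argv[1]; qs=sys.argv[2:]
o=get_obs(); im=read_camera("wrist"); cv2.imwrite(f"pics/{tag}.png",im[:,:,::-1]); np.save(f"pics/{tag}.npy",np.r_[o["position"],o["orientation"]])
C=cam("wrist",o); print(o["t"],o["position"].round(4),o["force"].round(1),o["finger_gap"])
Z=dict(base_leaf_mid=.0085,base_leaf_bore=.009,strap_leaf_grip=.034,strap_leaf_bore=.009,nest_seat=.019,nest_axis=.028)
for q in qs: print(q,[(np.round(d["at"],1).tolist(),round(d["conf"],2),onz(d["at"],Z[q],C)[:2].round(4).tolist()) for d in landmark_of("wrist",q)])
E
python3 look.py w1 base_leaf_mid base_leaf_bore
```

```text
1.8833 [0.4522 0.2817 0.2537] [ 0.6 -0.4 -0.4] 0.08552104635070466
base_leaf_mid [([283.7, 172.6], 0.72, [0.4402, 0.2885]), ([208.2, 223.9], 0.64, [0.4729, 0.1849])]
base_leaf_bore [([186.7, 214.7], 0.72, [0.4548, 0.1648]), ([280.3, 200.0], 0.62, [0.4696, 0.2756])]
```

View pics/w1.png

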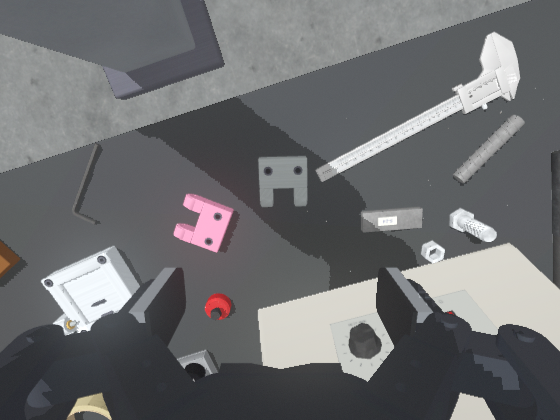

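>>> {"api": "carry_out", "payload": {
  "series": [
    [-1,[0,0,0.1],0],
    [-1,[0,0,0.2],0],
    [-1,[0,0,0.28],0],
    [-1,[0,0,0.28],0]
  ]
}}

```text
t: 2.37
position: [0.4398, 0.2877, 0.1346]
orientation: [-0.436, -3.099, 0.015]
force: [-0.6, -0.4, -0.2]
finger_gap: 0.0853
```

```bash
python3 look.py w2 base_leaf_mid base_leaf_bore; python3 - <<'E'
from h import *
ds=silhouettes("wrist","base_leaf")
im=cv2.imread("pics/w2.png")
for d in ds:
    m=d["pixels"].astype(np.uint8); print(d["conf"],d["at"],m.sum(),cv2.minAreaRect(cv2.findNonZero(m)))
np.save("pics/w2m.npy",ds[0]["pixels"])
cv2.drawContours(im,cv2.findContours(ds[0]["pixels"].astype(np.uint8),0,1)[0],-1,(0,0,255),1)
cv2.imwrite("pics/w2v.png",cv2.resize(im[60:320,140:460],(800,650))[:600])
E
```

```text
2.3667 [0.4398 0.2877 0.1346] [-0.6 -0.4 -0.2] 0.08534387335313283
base_leaf_mid [([176.0, 287.8], 0.98, [0.4769, 0.1831]), ([285.0, 209.7], 0.92, [0.4362, 0.291])]
base_leaf_bore [([279.4, 250.1], 0.89, [0.4676, 0.2773]), ([147.6, 272.4], 0.67, [0.4568, 0.1654])]
0.68 [180.7, 263.6] 2321 ((167.9857635498047, 278.40069580078125), (72.70696258544922, 66.81466674804688), 23.8387393951416)
0.67 [281.3, 222.3] 4118 ((282.0, 227.0), (70.0, 70.0), 90.0)
```

View pics/w2v.png

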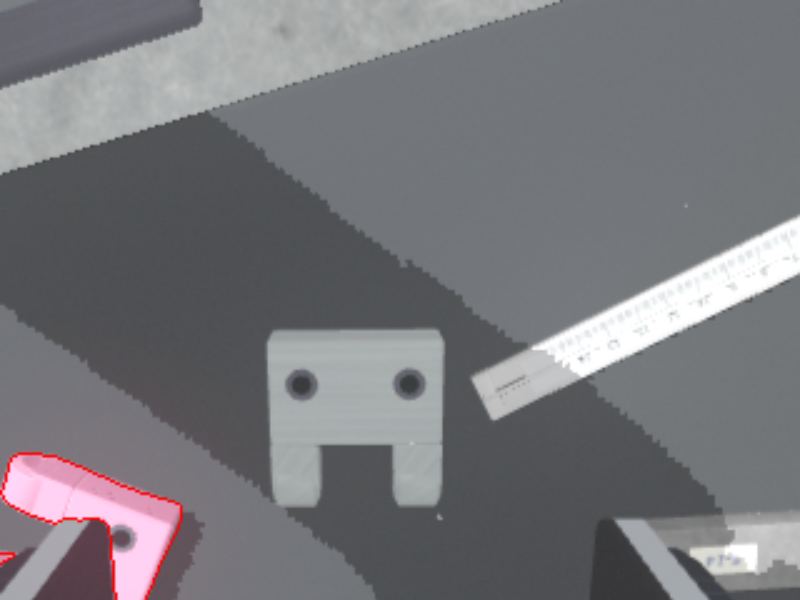

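```bash
cat >> h.py <<'E'
from scipy.optimize import least_squares
def fit(model,px,C,x0):
    model=np.array(model,float)/1000; px=np.array(px,float)
    def pts(v):
        c,s=np.cos(v[2]),np.sin(v[2]); return np.c_[v[0]+c*model[:,0]-s*model[:,1],v[1]+s*model[:,0]+c*model[:,1],model[:,2]]
    r=least_squares(lambda v:(proj(pts(v),C)-px).ravel(),x0); 
    print("fit",r.x[:2].round(4),"yaw %.2f"%np.degrees(r.x[2]),"res px",r.fun.reshape(-1,2).round(1).tolist()); return r.x
def saved(tag):
    v=np.load(f"pics/{tag}.npy"); return cam("wrist",dict(position=v[:3],orientation=v[3:]))
E
python3 - <<'E'
from h import *
C=saved("w2")
f=lambda x,y:(140+x/2.5,60+y/2.5)
m=[(-18,-27,17),(-18,27,17),(-18,-27,0),(-18,27,0),(16,-27,17),(16,27,17)]
# image right is which y? try both
for s in (1,-1):
    fit([(a,s*b,c) for a,b,c in m],[f(268,345),f(444,345),f(275,331),f(440,331),f(270,445),f(442,445)],C,[.437,.29,-.3])
goto([.44,.29,.1],162)
E
```

```text
fit [0.4412 0.2876] yaw -15.93 res px [[-0.3, -1.2], [0.7, -1.1], [-0.8, -0.0], [0.1, 0.0], [0.1, 1.2], [0.2, 1.4]]
fit [0.4302 0.2906] yaw -195.66 res px [[0.6, 30.0], [-0.2, 29.8], [0.1, 29.4], [-0.7, 29.2], [-1.7, -53.3], [1.7, -53.6]]
shift [0.0182, -0.0071, 0.1095] yaw 163.85 tilt 0.28 deg turn 0.0205 (half 0.0205)
```

```bash
python3 - <<'E'
from h import *
goto([.445,.2865,.026],164.07)
E
```

```text
shift [0.0042, -0.0128, 0.2946] yaw 163.85 tilt 0.28 deg turn -0.0025 (half -0.0025)
```

```bash
python3 - <<'E'
from h import *
o=get_obs();print(o["t"],o["position"],o["joint_vel"].round(3))
for t in("w1","w2"): print(np.load(f"pics/{t}.npy"))
E
```

```text
2.5667 [0.4476092  0.29054922 0.14384398] [ 0.006 -0.013  0.009 -0.014 -0.    -0.004  0.001]
[ 0.45224947  0.2817171   0.25374634  0.45919914  3.10268614 -0.00470296]
[ 0.43981644  0.28770274  0.13462156 -0.43626689 -3.09866544  0.01450276]
```

```bash
cat >> h.py <<'E'
from scipy.optimize import minimize
def box(x0,x1,y0,y1,z0,z1): return np.array([(x,y,z) for x in(x0,x1) for y in(y0,y1) for z in(z0,z1)])/1000.
def cyl(xc,zc,r,y0,y1):
    a=np.linspace(0,2*np.pi,24,endpoint=False); return np.array([(xc+q*np.cos(t),y,zc+q*np.sin(t)) for y,q in((y0,r-3),(y0+1.5,r),(y1-1.5,r),(y1,r-3)) for t in a])/1000.
BASE=[box(-18,16,-27,27,0,17),cyl(30,9,9,-27,-12),cyl(30,9,9,12,27),box(15,30,-27,-12,0,17.),box(15,30,12,27,0,17.)]
STRAP=[cyl(-61,9,9,-9.5,9.5),box(-61,-5,-8,8,9.5,18),box(-40,-5,-11,11,9.5,18),box(-5,5,-14,14,0,50)]  # origin under strap grip
def render(parts,v,C,z0=0,S=4):
    m=np.zeros((420*S,560*S),np.uint8); c,s=np.cos(v[2]),np.sin(v[2])
    for p in parts:
        P=np.c_[v[0]+c*p[:,0]-s*p[:,1],v[1]+s*p[:,0]+c*p[:,1],p[:,2]+z0]
        q=(proj(P,C)+.5)*S-.5
        cv2.fillConvexPoly(m,cv2.convexHull((q*16).astype(np.int32)),1,shift=4)
    return cv2.resize(m.astype(np.float32),(560,420),interpolation=cv2.INTER_AREA)
def silfit(parts,mask,C,x0,z0=0,ignore=None):
    mk=mask.astype(np.float32); w=np.ones_like(mk) if ignore is None else (~ignore).astype(np.float32)
    f=lambda u:float((w*abs(render(parts,[u[0]/1000,u[1]/1000,np.radians(u[2])],C,z0)-mk)).sum()/mk.sum())
    u0=np.array([x0[0]*1000,x0[1]*1000,np.degrees(x0[2])]); 
    r=minimize(f,u0,method="Nelder-Mead",options=dict(initial_simplex=u0+np.array([[0,0,0],[6,0,0],[0,6,0],[0,0,6]]),xatol=.02,fatol=1e-4))
    print("silfit mm/deg",r.x.round(2),"err",round(r.fun,3)); return r.x
E
python3 look.py w3 base_leaf_mid base_leaf_bore; python3 - <<'E'
from h import *
C=saved("w3")
for d in silhouettes("wrist","base_leaf"):
    p=onz(d["at"],.01,C); print(d["conf"],d["at"],p)
    if abs(p[1]-.285)<.03: silfit(BASE,d["pixels"],C,[.441,.288,-.28])
goto([.445,.2865,.026],164.07)
E
```

```text
2.5667 [0.4476 0.2905 0.1438] [-0.3  1.  -0. ] 0.0852430927060353
base_leaf_mid [([274.2, 199.1], 0.68, [0.4375, 0.2887]), ([172.8, 273.2], 0.63, [0.4764, 0.1853])]
base_leaf_bore [([142.8, 258.7], 0.97, [0.4563, 0.1659]), ([274.6, 237.0], 0.91, [0.4688, 0.2798]), ([187.7, 369.5], 0.57, [0.5745, 0.1622])]
0.89 [162.1, 253.6] [0.45621313 0.18402729 0.01      ]
0.56 [273.1, 207.7] [0.44384243 0.28590643 0.01      ]
silfit mm/deg [440.17 287.26 -14.99] err 0.021
shift [0.0053, -0.0101, 0.2935] yaw 163.76 tilt 0.24 deg turn -0.0035 (half -0.0035)
```

>>> {"api": "carry_out", "payload": {
  "series": [
    [-1,[0.007,-0.011,0.1],-0.01],
    [-1,[0.007,-0.011,0.2],-0.01],
    [-1,[0.007,-0.011,0.27],-0.01],
    [-1,[0.007,-0.011,0.293],-0.01],
    [-1,[0.007,-0.011,0.293],-0.01]
  ]
}}

```text
t: 3.18
position: [0.4413, 0.2842, 0.0224]
orientation: [-0.419, -3.11, 0.005]
force: [-0.8, -0.7, 0.6]
finger_gap: 0.0852
```

>>> {"api": "carry_out", "payload": {
  "series": [
    [-0.2,[0,0,0],0],
    [0,[0,0,0],0],
    [0.5,[0,0,0],0],
    [1,[0,0,0],0],
    [1,[0,0,0],0]
  ],
  "force": 40
}}

```text
t: 3.6
position: [0.4448, 0.2864, 0.0268]
orientation: [0.419, 3.109, 0.006]
force: [0.9, 0.7, 6.7]
finger_gap: 0.0528
```

>>> {"api": "carry_out", "payload": {
  "series": [
    [1,[0,0,0],0],
    [1,[0,0,0],0],
    [1,[0,0,0],0]
  ]
}}

```text
t: 3.85
position: [0.4448, 0.2864, 0.0268]
orientation: [0.419, 3.109, 0.006]
force: [-0.8, -0.5, 6.1]
finger_gap: 0.0525
```

>>> {"api": "carry_out", "payload": {
  "series": [
    [1,[0,0,-0.03],0],
    [1,[0,0,-0.12],0],
    [1,[0,0,-0.22],0],
    [1,[-0.03,-0.03,-0.32],-0.07],
    [1,[-0.08,-0.08,-0.4],-0.14]
  ]
}}

```text
t: 4.27
position: [0.4628, 0.2514, 0.1855]
orientation: [0.055, 3.14, 0.008]
force: [1.0, 0.6, -3.1]
finger_gap: 0.0527
```

```bash
python3 - <<'E'
from h import *
o=get_obs();print(o["t"],o["position"],o["finger_gap"],o["force"],o["q"].round(2))
goto([.581,.064,.2],214)
E
```

```text
4.2667 [0.46284515 0.25144629 0.18550538] 0.05267434055008599 [ 1.01532404  0.62110841 -3.10745096] [-0.69  0.31  0.21  1.69 -0.07  1.14  1.07]
shift [-0.3117, -0.4578, -0.038] yaw 177.99 tilt 0.29 deg turn -0.4001 (half -0.4001)
```

>>> {"api": "carry_out", "payload": {
  "series": [
    [1,[-0.05,-0.07,-0.02],-0.08],
    [1,[-0.11,-0.15,-0.04],-0.16],
    [1,[-0.16,-0.23,-0.04],-0.24],
    [1,[-0.21,-0.31,-0.04],-0.32],
    [1,[-0.26,-0.38,-0.04],-0.4]
  ]
}}

```text
t: 4.68
position: [0.5607, 0.0893, 0.199]
orientation: [-0.842, 3.026, -0.0]
force: [1.3, -0.8, -2.3]
finger_gap: 0.0528
```

>>> {"api": "carry_out", "payload": {
  "series": [
    [1,[-0.04,0.04,0],0],
    [1,[-0.08,0.07,0],0],
    [1,[-0.08,0.07,0],0],
    [1,[-0.08,0.07,0],0],
    [1,[-0.08,0.07,0],0]
  ]
}}

```text
t: 5.1
position: [0.573, 0.1317, 0.1981]
orientation: [0.835, -3.028, 0.001]
force: [0.1, -1.3, -2.8]
finger_gap: 0.0529
```

```bash
python3 look.py w4 nest_seat nest_axis base_leaf_mid; python3 - <<'E'
from h import *
goto([.581,.064,.2],214)
m=silhouettes("wrist","nest"); print([(d["conf"],d["at"]) for d in m])
if m: np.save("pics/w4m.npy",m[0]["pixels"])
E
```

```text
5.1 [0.573  0.1317 0.1981] [ 0.1 -1.3 -2.8] 0.052895057109318654
nest_seat [([208.6, 70.8], 0.8, [0.5083, 0.0205])]
nest_axis [([194.8, 101.3], 0.7, [0.5358, 0.0237]), ([296.7, 210.6], 0.45, [0.5733, 0.1487])]
base_leaf_mid [([279.4, 262.6], 0.65, [0.6344, 0.1663]), ([383.2, 136.2], 0.62, [0.4746, 0.1839])]
shift [0.0689, -0.154, -0.0043] yaw -149.26 tilt 0.03 deg turn -0.0362 (half -0.0362)
[(0.71, [199.4, 75.5])]
```

View pics/w4.png

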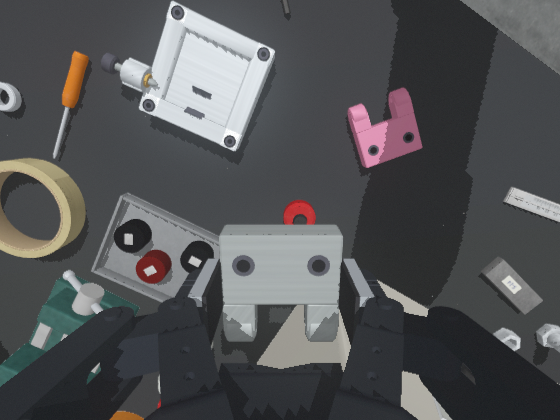

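>>> {"api": "carry_out", "payload": {
  "series": [
    [1,[0.03,-0.08,0.04],-0.03],
    [1,[0.069,-0.154,0.09],-0.036],
    [1,[0.069,-0.154,0.09],-0.036],
    [1,[0.069,-0.154,0.09],-0.036],
    [1,[0.069,-0.154,0.09],-0.036]
  ]
}}

```text
t: 5.77
position: [0.5811, 0.0646, 0.162]
orientation: [0.917, -3.005, -0.001]
force: [0.3, 0.8, -2.6]
finger_gap: 0.0528
```

```bash
python3 look.py w5 nest_seat nest_axis; python3 - <<'E'
from h import *
m=silhouettes("wrist","nest"); print([(d["conf"],d["at"]) for d in m])
if m: np.save("pics/w5m.npy",m[0]["pixels"])
C=saved("w5")
NEST=[box(-34.5,55.5,-45,45,0,24.5)]
silfit(NEST,m[0]["pixels"],C,[.508,.018,np.radians(34)])
im=cv2.imread("pics/w5.png"); cv2.imwrite("pics/w5v.png",cv2.resize(im[0:220,120:400],(763,600),interpolation=cv2.INTER_CUBIC))
E
```

```text
5.7667 [0.5811 0.0646 0.162 ] [ 0.3  0.8 -2.6] 0.05284976502600469
nest_seat [([289.5, 100.3], 0.69, [0.506, 0.0218])]
nest_axis [([270.8, 135.5], 0.6, [0.5356, 0.0244])]
[(0.74, [279.0, 106.2])]
silfit mm/deg [506.25  21.23   6.86] err 0.084
```

View pics/w5v.png

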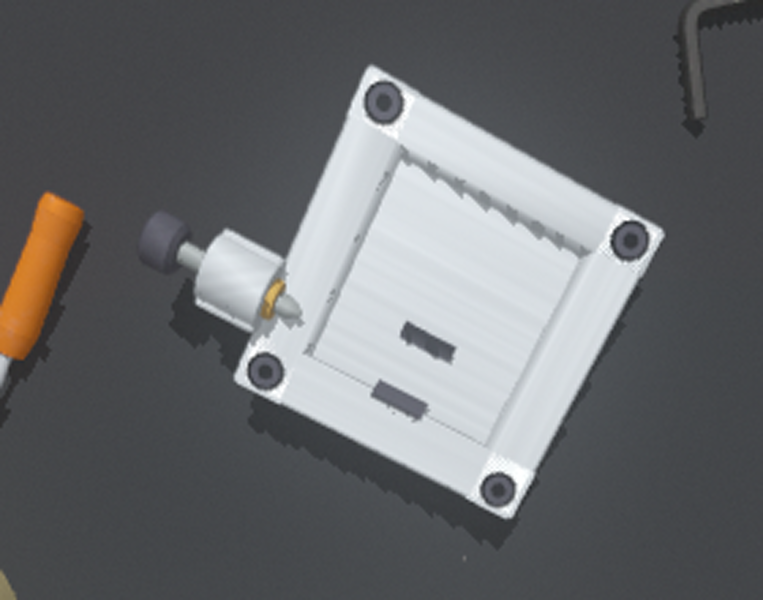

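```bash
python3 - <<'E'
from h import *
C=saved("w5"); f=lambda x,y:(120+x/2.726,y/2.726)
m=[(-34.5,-45,24.5),(-34.5,45,24.5),(55.5,45,24.5),(55.5,-45,24.5),(-18.85,-28.2,19),(-18.85,28.2,19),(30,-34.5,28),(30,0,22)]
p=[f(*q) for q in[(370,66),(663,232),(515,518),(236,378),(401,157),(583,254),(301,317),(413,370)]]
v=fit(m,p,C,[.506,.02,.2])
fit(m[4:],p[4:],C,v); fit(m[:4],p[:4],C,v)
P=[(39.85,28.2,19),(39.85,28.2,24.5),(39.85,-28.2,19),(39.85,-28.2,24.5)]
c,s=np.cos(v[2]),np.sin(v[2])
q=proj([(v[0]+(c*a-s*b)/1000,v[1]+(s*a+c*b)/1000,z/1000) for a,b,z in P],C); print(((q-[120,0])*2.726).round(0).tolist())
goto([.5,.02,.1],186)
# in-hand leaf: 
E
```

```text
fit [0.5058 0.0216] yaw 7.47 res px [[-0.5, -0.7], [1.2, -1.0], [-0.9, 0.3], [-0.6, 1.0], [0.1, 0.6], [-0.5, 0.9], [0.5, -1.0], [0.7, 0.2]]
fit [0.5057 0.0214] yaw 7.88 res px [[-0.4, 0.4], [-0.8, 0.3], [0.4, -0.9], [0.8, 0.1]]
fit [0.5058 0.0218] yaw 7.34 res px [[-0.1, -0.5], [1.4, -0.6], [-0.9, 0.5], [-0.5, 1.0]]
[[486.0, 444.0], [487.0, 446.0], [313.0, 357.0], [310.0, 357.0]]
shift [0.2342, 0.0181, 0.1564] yaw -145.82 tilt 0.09 deg turn 0.3131 (half 0.3131)
```

```bash
python3 - <<'E'
from h import *
goto([.5105,.0222,.09],187.5)
C=saved("w5"); ds=silhouettes("wrist","base_leaf"); print([(d["conf"],d["at"]) for d in ds])
o=get_obs()
for d in ds:
    if d["at"][1]>180 and abs(d["at"][0]-280)<60:
        x=silfit(BASE,d["pixels"],C,[o["position"][0],o["position"][1],np.radians(34.2)],z0=o["position"][2]-.0268)
        a=np.radians(34.2); e=np.array([x[0],x[1]])/1000-o["position"][:2]; print("mid rel TCP in leaf frame mm",1000*(e@[np.cos(a),np.sin(a)]),1000*(e@[-np.sin(a),np.cos(a)]))
E
```

```text
shift [0.2094, 0.0079, 0.1814] yaw -145.82 tilt 0.09 deg turn 0.2964 (half 0.2964)
[(0.93, [279.8, 271.2]), (0.63, [469.9, 174.7]), (0.51, [39.8, 116.4])]
silfit mm/deg [577.3   61.62  33.93] err 0.045
mid rel TCP in leaf frame mm -6.067252311451111 -1.5685924715092159
```

>>> {"api": "carry_out", "payload": {
  "series": [
    [1,[0.07,0,0],0.07],
    [1,[0.14,0.004,0.05],0.15],
    [1,[0.209,0.008,0.1],0.22],
    [1,[0.209,0.008,0.16],0.296],
    [1,[0.209,0.008,0.18],0.296]
  ]
}}

```text
t: 6.43
position: [0.5065, 0.0202, 0.0875]
orientation: [0.198, -3.129, 0.0]
force: [-1.6, 0.6, -2.5]
finger_gap: 0.0529
```

>>> {"api": "carry_out", "payload": {
  "series": [
    [1,[0,0,0],0],
    [1,[0,0,0],0],
    [1,[0,0,0],0]
  ]
}}

```text
t: 6.68
position: [0.5126, 0.0218, 0.0916]
orientation: [-0.208, 3.13, 0.001]
force: [-0.4, -0.3, -2.5]
finger_gap: 0.0528
```

```bash
python3 look.py w6 nest_seat; python3 - <<'E'
from h import *
C=saved("w6"); o=get_obs(); P=o["position"]
goto([.5105,.0222,.09],187.5)
ds=silhouettes("wrist","base_leaf"); print([(d["conf"],d["at"]) for d in ds])
ns=silhouettes("wrist","nest"); print([(d["conf"],d["at"]) for d in ns])
x=silfit(BASE,ds[0]["pixels"],C,[P[0]-.0047,P[1],np.radians(7.5)],z0=P[2]-.0268)
im=cv2.imread("pics/w6.png"); cv2.imwrite("pics/w6v.png",cv2.resize(im[40:340,80:480],(800,600),interpolation=cv2.INTER_CUBIC))
E
```

```text
6.6833 [0.5126 0.0218 0.0916] [-0.4 -0.3 -2.5] 0.052795167759947005
nest_seat [([284.4, 226.5], 0.57, [0.5062, 0.0232])]
shift [0.004, 0.0025, 0.0039] yaw -172.48 tilt 0.22 deg turn 0.0002 (half 0.0002)
[(0.91, [277.1, 275.7]), (0.81, [103.6, 82.3])]
[(0.89, [270.8, 202.7]), (0.62, [278.4, 275.2])]
silfit mm/deg [508.48  21.05   7.69] err 0.036
```

View pics/w6v.png

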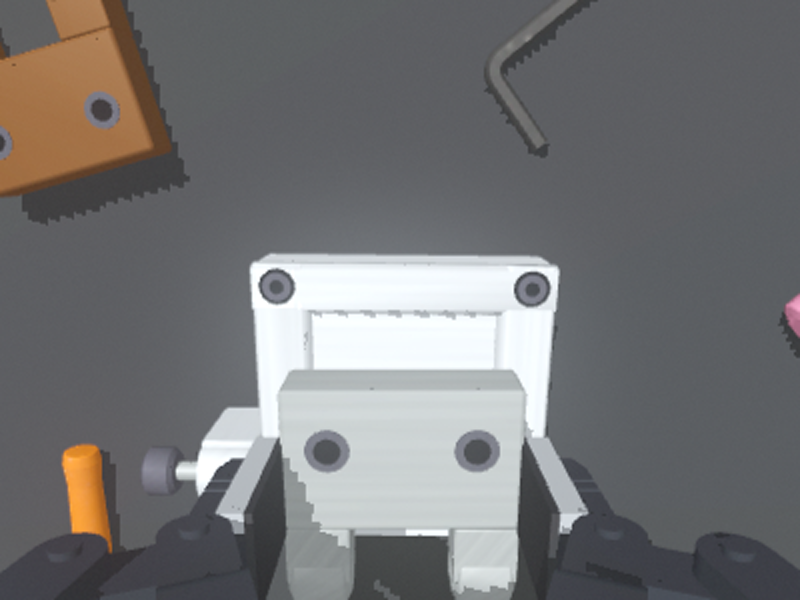

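```bash
python3 - <<'E'
from h import *
C=saved("w6"); f=lambda x,y:(80+x/2-.25,40+y/2-.25)
m=[(-34.5,-45,24.5),(-34.5,45,24.5),(-34.5,-45,0),(-34.5,45,0),(-18.85,-28.2,19),(-18.85,28.2,19)]
v=fit(m,[f(*q) for q in[(252,264),(558,265),(268,254),(546,256),(313,315),(496,316)]],C,[.506,.022,.13])
c,s=np.cos(v[2]),np.sin(v[2]); o=get_obs()
for rel in(.0047,.0042): goto([v[0]+c*rel,v[1]+s*rel,.0458],np.degrees(v[2])+180,o)
rel=.0044;goto([.5058+c*rel,.0216+s*rel,.0458],187.5,o)
E
```

```text
fit [0.5061 0.0218] yaw 7.30 res px [[-0.3, 0.6], [1.0, 1.0], [0.1, -0.1], [-1.7, -0.3], [0.1, -0.7], [0.6, -0.6]]
shift [0.0014, 0.0035, 0.1132] yaw -172.54 tilt 0.14 deg turn 0.0018 (half 0.0018)
shift [0.0027, 0.0035, 0.1132] yaw -172.54 tilt 0.14 deg turn 0.0018 (half 0.0018)
shift [0.0031, 0.0031, 0.1132] yaw -172.54 tilt 0.14 deg turn -0.0004 (half -0.0004)
```

>>> {"api": "carry_out", "payload": {
  "series": [
    [1,[0.0022,0.0034,0.03],0.001],
    [1,[0.0022,0.0034,0.07],0.001],
    [1,[0.0022,0.0034,0.09],0.001],
    [1,[0.0022,0.0034,0.09],0.001],
    [1,[0.0022,0.0034,0.09],0.001]
  ]
}}

```text
t: 7.3
position: [0.509, 0.0219, 0.054]
orientation: [0.2, -3.135, 0.0]
force: [-0.6, 0.2, -1.7]
finger_gap: 0.0527
```

>>> {"api": "carry_out", "payload": {
  "series": [
    [1,[0,0,0.006],0],
    [1,[0,0,0.012],0],
    [1,[0,0,0.018],0],
    [1,[0,0,0.023],0],
    [1,[0,0,0.023],0]
  ]
}}

```text
t: 7.72
position: [0.5099, 0.022, 0.0459]
orientation: [-0.2, 3.134, 0.001]
force: [-1.4, 0.2, 3.5]
finger_gap: 0.0529
```

```bash
python3 - <<'E'
from h import *
o=get_obs();print(o["position"],o["force"],o["moment"])
goto([.5104,.0223,.0458],187.4)
E
```

```text
[0.50986381 0.02196613 0.04586141] [-1.36809092  0.1546689   3.50093458] [0.08550806 0.20226112 0.05483826]
shift [-0.0014, 0.0007, 0.0002] yaw -172.70 tilt 0.09 deg turn -0.0011 (half -0.0011)
```

>>> {"api": "carry_out", "payload": {
  "series": [
    [0.1,[0,0,0],0],
    [-0.35,[0,0,0],0],
    [-0.45,[0,0,0],0],
    [-0.45,[0,0,0],0],
    [-0.45,[0,0,0],0]
  ]
}}

```text
t: 8.13
position: [0.509, 0.022, 0.0447]
orientation: [0.2, -3.135, 0.0]
force: [0.6, 0.1, -0.6]
finger_gap: 0.0619
```

>>> {"api": "carry_out", "payload": {
  "series": [
    [-0.45,[0,0,-0.03],0],
    [-0.45,[0,0,-0.1],0],
    [-0.45,[0,0,-0.2],0],
    [-0.45,[0,0,-0.3],0],
    [-0.45,[0,0,-0.3],0]
  ]
}}

```text
t: 8.55
position: [0.5148, 0.0219, 0.1728]
orientation: [-0.199, 3.119, 0.001]
force: [1.3, -0.8, 0.7]
finger_gap: 0.0623
```

>>> {"api": "carry_out", "payload": {
  "series": [
    [-0.45,[-0.1,0,0],0],
    [-0.45,[-0.12,0,0],0],
    [-0.45,[-0.12,0,0],0],
    [-0.45,[-0.12,0,0],0]
  ]
}}

```text
t: 8.88
position: [0.5564, 0.0279, 0.1642]
orientation: [0.2, -3.134, 0.001]
force: [0.0, 0.2, 0.5]
finger_gap: 0.062
```

```bash
python3 look.py w7 base_leaf_mid base_leaf_bore nest_seat nest_axis; python3 - <<'E'
from h import *
C=saved("w7")
ds=silhouettes("wrist","base_leaf"); print([(d["conf"],d["at"]) for d in ds])
for d in ds:
    p=onz(d["at"],.03,C)
    if abs(p[0]-.512)<.03 and abs(p[1]-.022)<.03: silfit(BASE,d["pixels"],C,[.506,.0215,np.radians(7.5)],z0=.019)
im=cv2.imread("pics/w7.png"); cv2.imwrite("pics/w7v.png",cv2.resize(im[40:280,120:440],(800,600),interpolation=cv2.INTER_CUBIC))
E
```

```text
8.8833 [0.5564 0.0279 0.1642] [0.  0.2 0.5] 0.06201294669956877
base_leaf_mid [([482.6, 132.8], 0.89, [0.474, 0.186]), ([151.5, 46.0], 0.65, [0.4435, -0.0879]), ([280.9, 144.9], 0.56, [0.5052, 0.0213])]
base_leaf_bore [([462.3, 107.2], 0.96, [0.4566, 0.1634]), ([134.4, 3.4], 0.6, [0.4162, -0.101])]
nest_seat []
nest_axis [([281.4, 184.0], 0.55, [0.5345, 0.0255])]
[(0.91, [142.7, 39.6]), (0.72, [481.4, 126.2]), (0.69, [63.9, 271.4]), (0.61, [280.2, 151.7])]
silfit mm/deg [505.27  20.97   7.3 ] err 0.024
```

View pics/w7v.png

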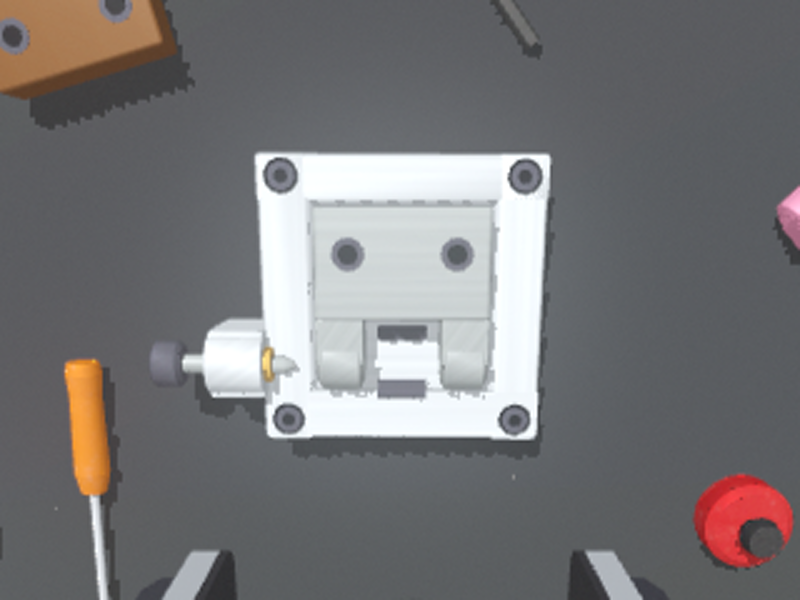

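>>> {"api": "carry_out", "payload": {
  "series": [
    [-0.6,[0.04,-0.09,-0.02],0.078],
    [-0.6,[0.08,-0.18,-0.05],0.157],
    [-0.6,[0.12,-0.27,-0.09],0.235],
    [-0.6,[0.16,-0.36,-0.09],0.313],
    [-0.6,[0.2,-0.45,-0.09],0.39]
  ]
}}

```text
t: 9.6
position: [0.5, -0.1626, 0.2025]
orientation: [0.762, 3.044, 0.001]
force: [0.6, -0.3, 0.3]
finger_gap: 0.0682
```

>>> {"api": "carry_out", "payload": {
  "series": [
    [-0.6,[0,0,0],0.078],
    [-0.6,[0,0,0],0.157],
    [-0.6,[0,0,0],0.235],
    [-0.6,[0,0,0],0.313],
    [-0.6,[0,0,0],0.39]
  ]
}}

```text
t: 10.02
position: [0.4999, -0.1607, 0.201]
orientation: [1.648, 2.675, 0.001]
force: [0.6, 0.2, -0.2]
finger_gap: 0.0681
```

>>> {"api": "carry_out", "payload": {
  "series": [
    [-0.6,[0,0,0],0.078],
    [-0.6,[0,0,0],0.157],
    [-0.6,[0,0,0],0.235],
    [-0.6,[0,0,0],0.313],
    [-0.6,[0,0,0],0.39]
  ]
}}

```text
t: 10.43
position: [0.5, -0.1605, 0.201]
orientation: [-2.377, -2.054, -0.001]
force: [-0.2, -0.6, 0.4]
finger_gap: 0.0687
```

>>> {"api": "carry_out", "payload": {
  "series": [
    [-0.6,[0,0,0],0.08],
    [-0.6,[0,0,0],0.16],
    [-0.6,[0,0,0],0.24],
    [-0.6,[0,0,0],0.3],
    [-0.6,[0,0,0],0.3]
  ]
}}

```text
t: 10.85
position: [0.5, -0.1605, 0.2009]
orientation: [-2.787, -1.449, -0.0]
force: [1.0, -1.1, -0.2]
finger_gap: 0.0681
```

```bash
python3 - <<'E'
from h import *
o=get_obs();print(o["q"].round(2),o["position"])
goto([.48,-.225,.2],52)
E
```

```text
[-0.36  0.37  0.84  1.69 -0.3   1.21 -0.06] [ 0.49999729 -0.16048323  0.20088756]
shift [-0.1607, 0.0518, 0.0022] yaw 54.92 tilt 0.01 deg turn 0.0324 (half 0.0324)
```

>>> {"api": "carry_out", "payload": {
  "series": [
    [-0.6,[-0.08,0.025,0],0.016],
    [-0.6,[-0.16,0.05,0],0.032],
    [-0.6,[-0.16,0.05,0],0.032],
    [-0.6,[-0.16,0.05,0],0.032],
    [-0.6,[-0.16,0.05,0],0.032]
  ]
}}

```text
t: 11.27
position: [0.4799, -0.2241, 0.2009]
orientation: [-2.82, -1.382, -0.002]
force: [0.2, 0.2, -0.8]
finger_gap: 0.0682
```

```bash
python3 look.py w8 strap_leaf_grip strap_leaf_bore; python3 - <<'E'
from h import *
C=saved("w8"); 
ds=silhouettes("wrist","strap_leaf"); print([(d["conf"],d["at"]) for d in ds])
for d in ds[:1]: silfit(STRAP,d["pixels"],C,[.494,-.24,np.radians(-38)])
x,y=map(int,ds[0]["at"]); im=cv2.imread("pics/w8.png")
y0=max(0,y-105);x0=min(max(0,x-140),280); print(x0,y0); cv2.imwrite("pics/w8v.png",cv2.resize(im[y0:y0+210,x0:x0+280],(800,600),interpolation=cv2.INTER_CUBIC))
E
```

```text
11.2667 [ 0.4799 -0.2241  0.2009] [ 0.2  0.2 -0.8] 0.06819150497319447
strap_leaf_grip [([302.8, 207.2], 0.92, [0.4941, -0.2406])]
strap_leaf_bore [([240.6, 207.7], 0.85, [0.4421, -0.2091])]
[(0.73, [278.5, 206.9])]
silfit mm/deg [ 494.88 -237.18  -27.04] err 0.07
138 101
```

View pics/w8v.png

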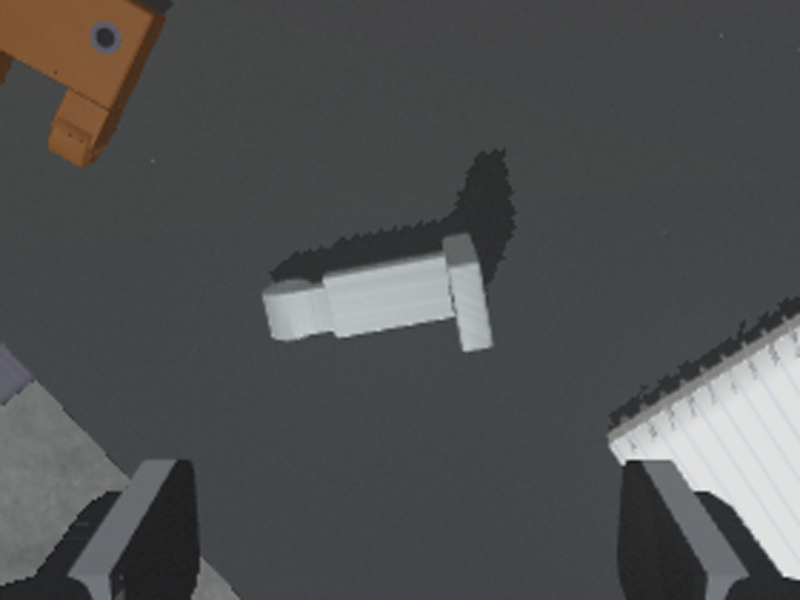

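```bash
python3 - <<'E'
from h import *
C=saved("w8"); s=800/280; f=lambda x,y:(138+x/s-.3,101+y/s-.3)
m=[(-5,14,50),(5,14,50),(5,-14,50),(-5,-14,50),(-5,11,18),(-61,0,18)]
v=fit(m,[f(*q) for q in[(447,268),(477,262),(492,347),(463,351),(446,255),(297,311)]],C,[.4949,-.237,np.radians(-27)])
goto([v[0],v[1],.12],np.degrees(v[2])+90)
c,s_=np.cos(v[2]),np.sin(v[2])
E
```

```text
fit [ 0.4951 -0.2374] yaw -27.73 res px [[0.4, -0.8], [1.4, -0.7], [1.0, 0.3], [-0.1, 0.8], [-0.2, -0.2], [-2.9, 1.0]]
shift [-0.0062, 0.051, 0.2016] yaw 52.31 tilt 0.05 deg turn -0.1106 (half -0.1106)
```

>>> {"api": "carry_out", "payload": {
  "series": [
    [-0.3,[-0.004,0.025,0.05],-0.06],
    [-0.1,[-0.006,0.051,0.12],-0.112],
    [0,[-0.006,0.051,0.2],-0.112],
    [0,[-0.006,0.051,0.25],-0.112],
    [0,[-0.006,0.051,0.25],-0.112]
  ]
}}

```text
t: 11.88
position: [0.4918, -0.2359, 0.0962]
orientation: [-2.681, -1.621, 0.009]
force: [-1.3, 0.4, -0.1]
finger_gap: 0.0429
```

```bash
python3 - <<'E'
from h import *
o=get_obs();print(o["position"],o["finger_gap"])
goto([.4951,-.2374,.043],62.4)
E
```

```text
[ 0.49180288 -0.23586266  0.09615285] 0.042862509544603515
shift [0.0005, 0.0104, 0.1328] yaw 62.31 tilt 0.58 deg turn -0.0009 (half -0.0009)
```

>>> {"api": "carry_out", "payload": {
  "series": [
    [0,[0,0,0],0],
    [0,[0,0,0.06],0],
    [0,[0,0,0.12],0],
    [0,[0,0,0.142],0],
    [0,[0,0,0.142],0]
  ]
}}

```text
t: 12.3
position: [0.4942, -0.2381, 0.0435]
orientation: [-2.688, -1.623, 0.001]
force: [0.1, -0.1, -0.6]
finger_gap: 0.0426
```

>>> {"api": "carry_out", "payload": {
  "series": [
    [0,[0,0,0],0],
    [0,[0,0,0],0],
    [0,[0,0,0],0]
  ]
}}

```text
t: 12.55
position: [0.4959, -0.2398, 0.0459]
orientation: [2.687, 1.622, 0.003]
force: [-0.4, -0.3, 1.2]
finger_gap: 0.0431
```

```bash
python3 - <<'E'
from h import *
o=get_obs();print(o["position"],o["finger_gap"],o["force"])
goto([.4951,-.2374,.043],62.4)
E
python3 look.py w9 strap_leaf_grip; python3 - <<'E'
import cv2
im=cv2.imread("pics/w9.png"); cv2.imwrite("pics/w9v.png",im[150:420,130:430])
E
```

```text
[ 0.49587024 -0.2397944   0.04588619] 0.043056417322936136 [-0.43513796 -0.34820595  1.15333999]
shift [0.0044, -0.0045, 0.0072] yaw 62.22 tilt 0.21 deg turn -0.0021 (half -0.0021)
12.55 [ 0.4959 -0.2398  0.0459] [-0.4 -0.3  1.2] 0.043056417322936136
strap_leaf_grip [([272.6, 283.9], 0.57, [0.493, -0.239])]
```

View pics/w9v.png

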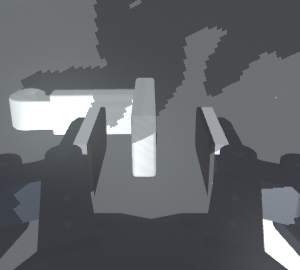

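>>> {"api": "carry_out", "payload": {
  "series": [
    [0,[0.004,-0.004,0.007],0],
    [0,[0.004,-0.004,0.007],0],
    [0.4,[0.004,-0.004,0.007],0],
    [0.7,[0.004,-0.004,0.007],0],
    [1,[0.004,-0.004,0.007],0]
  ],
  "force": 50
}}

```text
t: 13.07
position: [0.4939, -0.2369, 0.0413]
orientation: [2.69, 1.623, 0.0]
force: [1.3, -0.5, -0.1]
finger_gap: 0.0091
```

>>> {"api": "carry_out", "payload": {
  "series": [
    [1,[0,0,0],0],
    [1,[0,0,0],0],
    [1,[0,0,0],0],
    [1,[0,0,0],0],
    [1,[0,0,0],0]
  ]
}}

```text
t: 13.48
position: [0.4939, -0.237, 0.0413]
orientation: [2.69, 1.623, 0.0]
force: [-0.9, 0.3, 1.1]
finger_gap: 0.0091
```

```bash
python3 - <<'E'
from h import *
o=get_obs();print(o["t"],o["position"],o["finger_gap"],o["force"],o["moment"])
goto(o["position"],62.4)
E
```

```text
13.4833 [ 0.4939291  -0.23695622  0.04132734] 0.009074174646249619 [-0.89750581  0.27133386  1.09777824] [ 0.03327617  0.02662691 -0.01346734]
shift [0.0, 0.0, 0.0] yaw 62.21 tilt 0.01 deg turn -0.0022 (half -0.0022)
```

>>> {"api": "carry_out", "payload": {
  "series": [
    [1,[0,0,-0.03],0],
    [1,[0,0,-0.1],0],
    [1,[0,0,-0.2],0],
    [1,[0,0,-0.27],0],
    [1,[0,0,-0.27],0]
  ]
}}

```text
t: 13.9
position: [0.4974, -0.2398, 0.1561]
orientation: [2.681, 1.617, 0.011]
force: [0.4, -0.6, -1.1]
finger_gap: 0.0096
```

```bash
python3 - <<'E'
from h import *
print("bottle",onz((331,209),0,cam("scene")),"tape",onz((371,237),0.01,cam("scene")))
o=get_obs();print(o["t"],o["position"],o["finger_gap"],o["force"],o["moment"])
goto([.596,.0334,.15],97.4)
E
```

```text
bottle [0.76047741 0.12258668 0.        ] tape [ 0.71036778 -0.0742111   0.01      ]
13.9 [ 0.49735578 -0.23978121  0.1561296 ] 0.009617477314417864 [ 0.40119267 -0.64163718 -1.1335111 ] [-0.07011946 -0.10847891  0.00616192]
shift [0.7191, -0.1008, 0.0146] yaw 62.18 tilt 0.73 deg turn -0.3913 (half -0.3913)
```

>>> {"api": "carry_out", "payload": {
  "series": [
    [1,[0.07,-0.01,0],-0.07],
    [1,[0.17,-0.02,0],-0.14],
    [1,[0.27,-0.035,0],-0.21],
    [1,[0.36,-0.045,0],-0.28],
    [1,[0.45,-0.056,0],-0.34]
  ]
}}

```text
t: 14.32
position: [0.5578, -0.0648, 0.149]
orientation: [-2.159, -2.28, 0.0]
force: [1.0, 0.6, -2.3]
finger_gap: 0.0092
```

```bash
python3 - <<'E'
from h import *
o=get_obs();print(o["t"],o["position"],o["q"].round(2))
goto([.596,.0334,.11],97.4)
E
```

```text
14.3167 [ 0.55775998 -0.06484439  0.14899488] [-0.36  0.46  0.62  1.65 -0.29  1.12  0.39]
shift [0.24, 0.1089, 0.0976] yaw 93.12 tilt 0.07 deg turn -0.0475 (half -0.0475)
```

>>> {"api": "carry_out", "payload": {
  "series": [
    [1,[0.08,0.036,0],-0.02],
    [1,[0.16,0.072,0.03],-0.048],
    [1,[0.24,0.109,0.06],-0.048],
    [1,[0.24,0.109,0.097],-0.048],
    [1,[0.24,0.109,0.097],-0.048]
  ]
}}

```text
t: 14.73
position: [0.5944, 0.0358, 0.1064]
orientation: [-2.066, -2.358, 0.006]
force: [-0.3, -1.2, -2.3]
finger_gap: 0.0093
```

>>> {"api": "carry_out", "payload": {
  "series": [
    [1,[0,0,0],0],
    [1,[0,0,0],0],
    [1,[0,0,0],0],
    [1,[0,0,0],0],
    [1,[0,0,0],0]
  ]
}}

```text
t: 15.15
position: [0.5972, 0.0298, 0.1114]
orientation: [2.081, 2.352, 0.002]
force: [0.5, -0.2, -2.4]
finger_gap: 0.0096
```

```bash
python3 look.py w10 base_leaf_bore strap_leaf_bore strap_leaf_grip nest_axis; python3 - <<'E'
from h import *
o=get_obs();print(o["t"],o["position"],o["force"],o["moment"])
goto([.596,.0334,.11],97.4)
C=saved("w10")
ds=silhouettes("wrist","strap_leaf"); print([(d["conf"],d["at"]) for d in ds])
for d in ds[:1]: silfit(STRAP,d["pixels"],C,[o["position"][0],o["position"][1],np.radians(7.4)],z0=o["position"][2]-.0413)
ds=silhouettes("wrist","base_leaf"); print([(d["conf"],d["at"]) for d in ds])
im=cv2.imread("pics/w10.png"); cv2.imwrite("pics/w10v.png",cv2.resize(im[100:400,0:400],(800,600),interpolation=cv2.INTER_CUBIC))
E
```

```text
15.15 [0.5972 0.0298 0.1114] [ 0.5 -0.2 -2.4] 0.009608858769170857
base_leaf_bore [([182.0, 228.3], 0.71, [0.5274, 0.0169]), ([38.6, 353.2], 0.62, [0.4153, -0.1053])]
strap_leaf_bore [([160.4, 264.3], 0.57, [0.5125, -0.0137])]
strap_leaf_grip [([280.1, 287.6], 0.72, [0.6024, -0.0085]), ([549.6, 105.6], 0.23, [0.7439, 0.1276])]
nest_axis [([187.6, 231.0], 0.59, [0.5365, 0.0224])]
15.4 [0.59688846 0.03082139 0.11059686] [-0.29422822 -0.31731271 -2.05498386] [ 0.03348866 -0.05572138  0.04008822]
shift [0.0067, -0.0014, 0.0015] yaw 97.12 tilt 0.02 deg turn -0.0031 (half -0.0031)
[(0.78, [226.8, 269.0])]
silfit mm/deg [597.6   29.51   7.34] err 0.194
[(0.79, [57.1, 333.6]), (0.69, [225.1, 272.1]), (0.59, [101.7, 8.7]), (0.56, [136.6, 215.0]), (0.49, [273.4, 349.5])]
```

View pics/w10v.png

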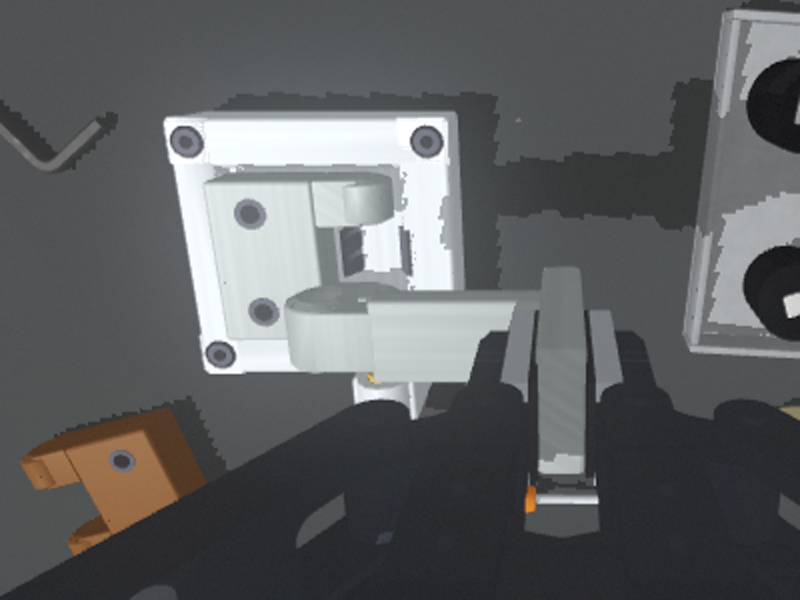

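```bash
python3 - <<'E'
from h import *
C=saved("w10"); f=lambda x,y:(x/2-.25,100+y/2-.25)
v=fit([(-34.5,45,24.5),(-34.5,-45,24.5),(55.5,45,24.5)],[f(165,118),f(207,373),f(445,118)],C,[.506,.022,.13])
# base leaf: plate top -x corners, z=19+17
w=fit([(-18,27,36),(-18,-27,36),(16,27,36)],[f(206,184),f(228,339),f(311,182)],C,[.506,.022,.13])
o=get_obs(); print(o["position"])
c,s=np.cos(np.radians(7.4)),np.sin(np.radians(7.4))
print("base bore",w[:2]+.03*np.array([np.cos(w[2]),np.sin(w[2])]),"nest axis",v[:2]+.03*np.array([np.cos(v[2]),np.sin(v[2])]),"strap bore mech now",o["position"][:2]-.061*np.array([c,s]))
B=[(.5355,.0255)]
goto([.5355+.061*c,.0255+.061*s,.0603],97.4,o)
P=np.array([o["position"][0]-.061*c,o["position"][1]-.061*s])
q=proj([[P[0],P[1],.1114-.0413+.018]],C); print("pred knuckle top px in crop",(q-[0,100])*2)
for a,b in((-9,9.5),(-9,-9.5),(0,8),(0,-8)):
    print(a,b,(proj([[P[0]+(c*a-s*b)/1000,P[1]+(s*a+c*b)/1000,.1114-.0413+(.018 if a==0 else .009)]],C)-[0,100])*2)
E
```

```text
fit [0.5063 0.021 ] yaw 7.13 res px [[-0.7, 0.2], [-0.1, -0.0], [0.7, -0.1]]
fit [0.5057 0.0206] yaw 7.01 res px [[-1.3, -1.0], [0.1, 1.3], [1.2, -0.0]]
[0.5968389  0.03087142 0.1104571 ]
base bore [0.53547226 0.02428384] nest axis [0.53605853 0.02472908] strap bore mech now [0.53634696 0.02301489]
shift [0.0064, -0.0013, 0.1254] yaw 97.13 tilt 0.01 deg turn -0.0030 (half -0.0030)
pred knuckle top px in crop [[307.15412032 339.02664924]]
-9 9.5 [[280.66334743 289.38033812]]
-9 -9.5 [[289.81726018 357.46638419]]
0 8 [[303.34169575 308.57601104]]
0 -8 [[310.8612032  368.63590119]]
```

>>> {"api": "carry_out", "payload": {
  "series": [
    [1,[0.005,-0.001,0.03],-0.002],
    [1,[0.005,-0.001,0.06],-0.002],
    [1,[0.005,-0.001,0.07],-0.002],
    [1,[0.005,-0.001,0.07],-0.002],
    [1,[0.005,-0.001,0.07],-0.002]
  ]
}}

```text
t: 15.92
position: [0.5955, 0.0328, 0.0814]
orientation: [-2.075, -2.358, 0.003]
force: [0.7, -0.3, -1.5]
finger_gap: 0.0094
```

>>> {"api": "carry_out", "payload": {
  "series": [
    [1,[0,0,0],0],
    [1,[0,0,0],0],
    [1,[0,0,0],0],
    [1,[0,0,0],0],
    [1,[0,0,0],0]
  ]
}}

```text
t: 16.33
position: [0.5964, 0.0328, 0.0828]
orientation: [2.075, 2.358, 0.001]
force: [-0.3, -0.4, -1.4]
finger_gap: 0.0093
```

```bash
python3 look.py w11; python3 - <<'E'
from h import *
o=get_obs();print(o["t"],o["position"],o["force"],o["moment"])
goto([.5961,.0329,.0603],97.3,o)
im=cv2.imread("pics/w11.png"); cv2.imwrite("pics/w11v.png",cv2.resize(im[120:360,50:370],(800,600),interpolation=cv2.INTER_CUBIC))
E
```

```text
16.3333 [0.5964 0.0328 0.0828] [-0.3 -0.4 -1.4] 0.009274356173884815
16.3833 [0.59637684 0.03281229 0.08269774] [ 0.85855763 -0.23841932 -2.21536206] [-0.01691225 -0.06296726  0.02956969]
shift [0.0003, -0.0007, 0.056] yaw 97.30 tilt 0.03 deg turn 0.0000 (half 0.0000)
```

View pics/w11v.png

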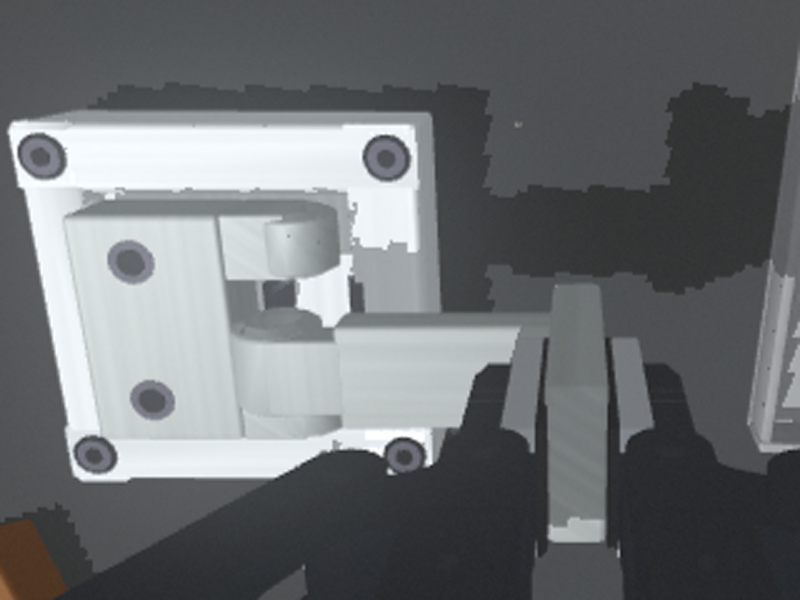

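```bash
python3 - <<'E'
from h import *
C=saved("w11"); f=lambda x,y:(50+x/2.5-.3,120+y/2.5-.3)
a=np.radians(7.3); ex=np.array([np.cos(a),np.sin(a)]); ey=np.array([-ex[1],ex[0]]); A=np.array([.5356,.0250])
for n,p,z in[("strap kn top +",(290,338),.0595),("strap kn top -",(290,415),.0595),("base inner +y top (245)",(245,279),.036),("base plate corner",(66,215),.036),("base plate -y",(100,437),.036),("strap wide+",(340,327),.0595),("strap wide-",(342,425),.0595),("endplate top -y L",(549,540),.0915),("nest -x+y",(11,122),.0245),("nest +x+y",(414,127),.0245)]:
    d=onz(f(*p),z,C)[:2]-A; print(n,(1000*d@ex).round(1),(1000*d@ey).round(1))
E
```

```text
strap kn top + 6.7 8.4
strap kn top - 5.1 -8.1
base inner +y top (245) -10.7 12.3
base plate corner -47.4 26.8
base plate -y -48.8 -26.4
strap wide+ 16.5 10.7
strap wide- 15.2 -10.3
endplate top -y L 57.4 -13.3
nest -x+y -63.4 45.1
nest +x+y 25.8 44.0
```

>>> {"api": "carry_out", "payload": {
  "series": [
    [1,[0,0,0.01],0],
    [1,[0,0,0.02],0],
    [1,[0,0,0.03],0],
    [1,[0,0,0.037],0],
    [1,[0,0,0.037],0]
  ]
}}

```text
t: 16.8
position: [0.5954, 0.0329, 0.0665]
orientation: [-2.074, -2.357, 0.002]
force: [0.0, 0.2, -2.4]
finger_gap: 0.0093
```

>>> {"api": "carry_out", "payload": {
  "series": [
    [1,[0,0,0.005],0],
    [1,[0,0,0.01],0],
    [1,[0,0,0.015],0],
    [1,[0,0,0.015],0],
    [1,[0,0,0.015],0]
  ]
}}

```text
t: 17.22
position: [0.5961, 0.0328, 0.0615]
orientation: [-2.075, -2.358, 0.0]
force: [-0.7, 0.8, -1.0]
finger_gap: 0.0096
```

```bash
python3 - <<'E'
from h import *
o=get_obs();print(o["t"],o["position"],o["force"],o["moment"],o["finger_gap"])
goto([.5961,.0329,.0603],97.3,o)
E
```

```text
17.2167 [0.59610313 0.0328166  0.06150965] [-0.66332977  0.75128281 -0.98934135] [0.01893706 0.00371697 0.01382709] 0.009625222528640058
shift [0.0002, 0.0, 0.003] yaw 97.31 tilt 0.01 deg turn 0.0001 (half 0.0001)
```

>>> {"api": "carry_out", "payload": {
  "series": [
    [1,[0,0,0.0015],0],
    [1,[0,0,0.0025],0],
    [1,[0,0,0.0025],0],
    [1,[0,0,0.0025],0],
    [1,[0,0,0.0025],0]
  ]
}}

```text
t: 17.63
position: [0.5962, 0.0328, 0.0607]
orientation: [2.075, 2.358, 0.0]
force: [-0.2, 0.4, -1.5]
finger_gap: 0.0095
```

```bash
python3 - <<'E'
from h import *
o=get_obs();print(o["t"],o["position"],o["force"],o["moment"],o["finger_gap"])
goto([.5961,.0329,.0603],97.3,o)
E
```

```text
17.6333 [0.59623858 0.03278053 0.0607103 ] [-0.24875921  0.37779747 -1.51816687] [-0.06030548 -0.00877909 -0.0464494 ] 0.009539976262508916
shift [0.0003, -0.0003, 0.001] yaw 97.30 tilt 0.01 deg turn 0.0000 (half 0.0000)
```

>>> {"api": "carry_out", "payload": {
  "series": [
    [1,[0,0,0.001],0],
    [1,[0,0,0.001],0],
    [1,[0,0,0.001],0],
    [1,[0,0,0.001],0],
    [1,[0,0,0.001],0]
  ]
}}

```text
t: 18.05
position: [0.5963, 0.0328, 0.0604]
orientation: [2.075, 2.358, 0.0]
force: [0.9, -0.7, -0.1]
finger_gap: 0.0091
```

>>> {"api": "carry_out", "payload": {
  "series": [
    [1,[0,0,0.001],0],
    [1,[0,0,0.001],0],
    [1,[0,0,0.001],0],
    [1,[0,0,0.001],0],
    [1,[0,0,0.001],0]
  ]
}}

```text
t: 18.47
position: [0.5964, 0.0328, 0.0602]
orientation: [2.075, 2.358, 0.001]
force: [-0.5, 0.7, 2.5]
finger_gap: 0.0092
```

```bash
python3 look.py w12; python3 - <<'E'
from h import *
o=get_obs();print(o["t"],o["position"],o["force"],o["moment"])
im=cv2.imread("pics/w12.png"); cv2.imwrite("pics/w12v.png",cv2.resize(im[120:360,50:370],(800,600),interpolation=cv2.INTER_CUBIC))
E
```

```text
18.4667 [0.5964 0.0328 0.0602] [-0.5  0.7  2.5] 0.009150101673144293
18.5167 [0.59639569 0.03283346 0.06012316] [-0.33627971  0.04608128  2.26743995] [0.05916535 0.26084107 0.02132891]
```

```bash
python3 - <<'E'
from h import *
C=cam("wrist"); o=get_obs(); read_camera("wrist")
im=read_camera("wrist").astype(int); a=cv2.imread("pics/w11.png")[:,:,::-1].astype(int)
for q,z in(("base_leaf_mid",.0275),("nest_axis",.028),("strap_leaf_bore",.028),("strap_leaf_grip",.053)):
    print(q,[(round(d["conf"],2),np.round(d["at"],0).tolist(),onz(d["at"],z,C)[:2].round(4).tolist()) for d in landmark_of("wrist",q)])
c,s=np.cos(np.radians(7.3)),np.sin(np.radians(7.3)); print("mech strap bore",o["position"][:2]-.061*np.array([c,s]))
# base plate edges, template match vs w11 (hole pair region) after reprojecting
C1=saved("w11"); from cv2 import matchTemplate
B=np.array([[.5056,.0212],[.4975,.032],[.4975,.0105]])
corn=np.array([[.5056+c*x-s*y,.0212+s*x+c*y,.036] for x,y in((-.016,-.024),(-.016,.024),(.012,.024),(.012,-.024))])
H=cv2.getPerspectiveTransform(proj(corn,C1).astype(np.float32),proj(corn,C).astype(np.float32))
g=lambda x:cv2.cvtColor(x.astype(np.uint8),cv2.COLOR_RGB2GRAY)
w=cv2.warpPerspective(g(a),H,(560,420)); r=cv2.boundingRect(proj(corn,C).astype(np.float32)); x,y,ww,hh=r
res=cv2.matchTemplate(g(im)[y-10:y+hh+10,x-10:x+ww+10],w[y:y+hh,x:x+ww],cv2.TM_CCOEFF_NORMED); print("base shift px",np.array(cv2.minMaxLoc(res)[3])-10,res.max())
print(get_obs()["force"],get_obs()["position"])
E
```

```text
base_leaf_mid [(0.78, [26.0, 398.0], [0.4594, -0.0718]), (0.61, [102.0, 262.0], [0.5059, 0.0216]), (0.36, [278.0, 288.0], [0.5974, 0.0187])]
nest_axis []
strap_leaf_bore [(0.97, [162.0, 264.0], [0.5366, 0.0246])]
strap_leaf_grip [(0.64, [280.0, 288.0], [0.5969, 0.0322])]
mech strap bore [0.53589012 0.02508252]
base shift px [0 0] 0.9706164
[-0.68431355  0.50405261  2.05738675] [0.59643562 0.03283828 0.06009067]
```

```bash
python3 -c "
from plant import *
print(sign_off())"
```

```text
the job is handed in; nothing more can be done
None
```

The job is handed in. The grey base leaf is seated and released in the nest pocket. The arm is still holding the strap leaf, with its knuckle between the base leaf's two, on the pin's line.

**Base leaf:** I took the steel-grey one and left the brown and pink look-alikes alone. It went down to the expected seat height of 45.9 mm at the TCP. After release, an overhead view showed it flat and square in the pocket. It was about 0.8 mm from my fitted nest position, and its yaw was 7.3° against the nest's 7.3–7.5°.

**Strap leaf:**
- **Alignment:** from the arm's pose, the bore is at (0.5359, 0.0251). The nest axis estimates were about (0.5356–0.5361, 0.0247–0.0256), and the camera network put the bore at (0.5366, 0.0246).
- **Height and level:** it rests at the expected height of 60.1 mm at the TCP, against 60.3 mm calculated. The tool was vertical within about 0.1°.
- **Contact force:** about 4 N.
- **Base leaf after insertion:** it showed no shift (0 px).

**Checks that failed or disagreed:**
- An early silhouette fit of the held base leaf was 1.6 mm off sideways. A closer view did not confirm it.
- The silhouette fit of the held strap leaf was poor, so I placed it from the arm's pose and picture edges. One end-plate corner read about 1.4 mm off along x.
- The last picture hit the viewing limit, so the final state was checked only by numbers. The network did not find the nest axis in it.
- I did not re-measure the bystanders at the end. Reported wrist forces stayed under 7 N throughout.

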